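# Pack the sorting kit and close it

## Robot

A 7-joint arm with a two-finger parallel gripper is mounted at the origin on the work surface. World frame = base frame: x ahead of the robot, y to its left, z up, the work surface at z = 0. Lengths are in m, angles in rad, forces in N, time in s.
With the tool pointing down it reaches from about 0.425 to 0.925 m from the base axis. Payload 6.8 kg.
Tool frame: the origin (TCP) lies on the front face of the gripper's body, between the roots of the fingers; the fingertips stand 73 mm ahead of it and the grasp point (between the pads) lies 54 mm ahead of it (env.nose_length is the distance from the TCP to the fingertips, in m); z points along the fingers, y is the line along which they close (so a half turn about z gives the same grasp; the last joint's range is limited). The gripper opens to 85 mm and grips with 20 to 120 N. Pads are 22 mm wide; open, the fingers measure 114 mm over their backs; the gripper's body (76 mm by 85 mm) begins 54 mm behind the grasp point. The pads swing forward as they close: fully open they stand 13 mm farther back than shut.
Start: joints at [-1.269, 0.477, 0.022, 1.555, -0.011, 1.109, -0.083], TCP at [0.269, 0.619, 0.304] pointing down, gripper open.
Joint ranges: [-2.96, 2.96], [-0.34, 2.1], [-1.41, 1.46], [0.24, 2.44], [-1.37, 4.51], [0.17, 1.92], [-2.96, 2.96]. Speed limits (rad/s): [2.39, 2.39, 3.14, 3.14, 3.14, 3.14, 3.14].

## Interface

Orientations are given as a unit quaternion [w, x, y, z].
In Python, from cell import env, kin, camera, calibration, job gives the robot as it stands. The module is installed in compiled form; this text tells all that it offers. Calls block until the motion is done:
- env.reach(position, orientation): joint-space move of the TCP to a pose.
- env.movel(position, velocity=0.15, rot=None, stop_force=None): straight line of the TCP; rot=None keeps the orientation; velocity is the mean speed in m/s. With stop_force (N) it stops when the force on the tool has changed by that much, and returns True; else False.
- env.goto_joints(angles): joint-space move.
- env.grip(opening, f_grip=None): finger opening in m; f_grip is the grip in N (None keeps the last); returns when the fingers have stopped.
- env.dwell(seconds).
- kin.inverse_kinematics(position, orientation): joint angles nearest the present ones, or None.
- env.get_state(): the state.
- camera(name): name is "side" or "top"; returns (picture, depth): 400x640x3 uint8, blue, green, red; 400x640 float32, m along the optical axis (not along the pixel's ray), 0 where there is no reading.
- calibration(name): a dict with "fx", "fy", "cx", "cy" (pixels), "rvec" (rotation vector, rad) and "tvec" (3), from world to camera coordinates, as OpenCV has them. Camera axes: x right, y down, z forward; pixel columns grow to the right and rows downward; lengths in m; the calibration is good to about 2 mm. A picture is of the moment at which its call begins. calibration takes no time and is no camera call.
A pose or a line that the arm cannot do raises env.PlanningError and nothing moves.
- job.job_done(): hands the job in; it is judged then, once.
The state is a dict: "time": time; "qpos": joint angles; "joint_velocities": joint speeds; "joint_torque": joint torques, N m; "tcp_pos": TCP position; "orientation": TCP orientation; "force": force on the tool from outside, world axes, zero at the start; "torque": the same for the moment, N m; "opening": finger opening in m; "gripper_force": force on a finger pad.
Only numpy, scipy, OpenCV 4.12 (cv2) and the standard library are available. Lean on these libraries where they do the work, as an engineer would, in place of code of your own. Each camera call takes 0.05 s, during which the arm holds its last target. There are 200 camera calls.

## Task

Pack the sorting kit away: lay the brush that lies on the counter flat in the long compartment of the open box and the short scraper flat in the narrow compartment that runs across the box beside the glass dish, leaving the dish in its own compartment. Once both tools are in, set the lid squarely on the box and press it down firmly until it is seated level all round. Put the tools and the lid down rather than dropping them, and leave everything else on the counter where it stands.

Things in the scene. Friction and masses are not known exactly. Their poses are not given: they have to be found in the camera images.
- kit: Open white box fixed to the counter, 220 (x) x 180 (y) x 32 mm high, grey floor 4 mm, walls and dividers 4 mm thick, divider tops at 24 mm. Origin: centre of the underside, z up; x roughly away from the robot. Compartments (mm): long x -106..106, y -86..-28; short crosswise x -106..-48, y -24..86; the dish's x -44..106, y -24..86.
- long_bay (a point): Centre of the floor of the long compartment (212 along the box's x, 58 across), 4 mm above the counter; axes as the box's. For the brush.
- short_bay (a point): Centre of the floor of the short crosswise compartment (58 along the box's x, 110 along the box's y), 4 mm above the counter; axes as the box's. For the scraper.
- rim (a point): Centre of the box's mouth, at the height of the rim, 32 mm above the counter; axes as the box's.
- lid: Loose white lid, 0.22 kg, right way up: plate 229 (x) x 189 (y) x 4 mm on a 12 mm skirt flaring to 238 x 198, which centres it on the box; either way round fits. Origin: centre, at the skirt's lower edge; plate 12 to 16 mm above it; 20 mm above the box's underside when seated. Bar handle on top at the centre: 90 mm along x, 16 mm wide in y, from 16 to 46 mm above the origin.
- lid_handle (a point): On the lid's handle, 39 mm above the lid's origin (7 mm below the handle's top): where to grip, closing along the lid's y; axes as the lid's.
- brush: Flat brush 185 mm long lying along its x: wooden handle 16 mm wide and 14 mm thick from x -92 to 17 mm, steel ferrule 34 mm wide and 14 mm thick from 17 to 47, stiff dark bristles 36 mm wide and 13 mm high to 92 mm. Origin: middle of the length, on the underside; z up. About 60 g. Either way round is right.
- brush_grip (a point): Where to grip the brush: on the handle at its origin, 7 mm above the underside, close to its centre of mass (a little behind the ferrule); close along the brush's y, 16 mm wide.
- brush_tip (a point): End of the bristles, 92.5 mm from the brush's origin along +x, 7 mm above the underside.
- brush_butt (a point): End of the handle, 92.5 mm from the brush's origin along -x, 7 mm above the underside.
- scraper: Short scraper 95 mm long lying along its x: wooden handle 16 mm wide and 14 mm thick from x -47 to 9 mm, steel collar 22 mm wide, steel blade 36 mm wide and 4 mm thick to x 47 mm. Origin: middle of the length, on the underside; z up. About 50 g. Either way round is right.
- scraper_grip (a point): Where to grip the scraper: on the handle, 10 mm behind its origin (-x), 7 mm above the underside; close along the scraper's y, 16 mm wide.
- scraper_tip (a point): The blade's edge end, 47.5 mm from the scraper's origin along +x, 7 mm above the underside (above the blade).
- scraper_butt (a point): End of the handle, 47.5 mm from the scraper's origin along -x, 7 mm above the underside.
- dish: Closed glass dish, 84 mm across and 15 mm high, already lying in the box's large compartment. Origin: centre of the underside. It stays there.
- dishes: Bystander: stack of two closed glass dishes, 92 mm across, 32 mm high. Origin: centre of the underside.
- jar: Bystander: capped glass jar, 76 mm across, about 95 mm high. Origin: centre of the underside.
- tin: Bystander: round metal tin, 54 mm across, 34 mm high, beyond the tools. Origin: centre of the underside. (A fixed pot of brushes, 80 mm across and up to 250 mm high, stands at the far side beyond the tools, past x = 0.75 m.)
- loupe: Bystander: black hand lens lying flat, 48 mm across with a handle 60 mm long to its -x, 10 mm high. Origin: under the lens.
Things that resemble listed ones, but are neither listed nor needed, are in the scene too. What is shaped like the dish but blue or pink is not meant.

How it is judged:
On the way, in this order (a step that is already met when the one before it is completed fails the run):
1. brush flat in the long compartment and scraper flat in the short crosswise one, both let go (x of brush_tip in the frame of kit between -0.108 and 0.108 m and y of brush_tip in the frame of kit between -0.088 and -0.026 m and z of each of brush_tip, brush_butt, scraper_tip, scraper_butt in the frame of kit below 0.0165 m and x of brush_butt in the frame of kit between -0.108 and 0.108 m and y of brush_butt in the frame of kit between -0.088 and -0.026 m and x of scraper_tip in the frame of kit between -0.108 and -0.046 m and y of scraper_tip in the frame of kit between -0.026 and 0.088 m and x of scraper_butt in the frame of kit between -0.108 and -0.046 m and y of scraper_butt in the frame of kit between -0.026 and 0.088 m and contact force between the fingers and brush below 0.1 N and contact force between the fingers and scraper below 0.1 N), for 0.2 s.
2. lid seated level on the rim and pressed down on the box with more than 6 N (z of lid in the frame of kit between 0.017 and 0.0225 m and x of lid in the frame of kit between -0.008 and 0.008 m and y of lid in the frame of kit between -0.008 and 0.008 m and angle between lid's own z axis and vertical below 0.025 rad and angle between the x axis of lid and the x axis of kit, either way round below 0.06 rad and x of brush_tip in the frame of kit between -0.108 and 0.108 m and y of brush_tip in the frame of kit between -0.088 and -0.026 m and z of each of brush_tip, brush_butt, scraper_tip, scraper_butt in the frame of kit below 0.0165 m and x of brush_butt in the frame of kit between -0.108 and 0.108 m and y of brush_butt in the frame of kit between -0.088 and -0.026 m and x of scraper_tip in the frame of kit between -0.108 and -0.046 m and y of scraper_tip in the frame of kit between -0.026 and 0.088 m and x of scraper_butt in the frame of kit between -0.108 and -0.046 m and y of scraper_butt in the frame of kit between -0.026 and 0.088 m and contact force between lid and kit above 6 N), for 0.1 s.
At the end, for the whole second after the job is handed in: Brush in the long bay and scraper in the short one, both ends inside and at most 5 mm above lying flat; dish flat in its own bay; lid seated: origin 17 to 22.5 mm above the box's underside, within 8 mm of centre, tilt under 0.025 rad, square within 0.06 rad; all at rest (x of brush_tip in the frame of kit between -0.108 and 0.108 m and y of brush_tip in the frame of kit between -0.088 and -0.026 m and z of each of brush_tip, brush_butt, scraper_tip, scraper_butt in the frame of kit below 0.0165 m and x of brush_butt in the frame of kit between -0.108 and 0.108 m and y of brush_butt in the frame of kit between -0.088 and -0.026 m and x of scraper_tip in the frame of kit between -0.108 and -0.046 m and y of scraper_tip in the frame of kit between -0.026 and 0.088 m and x of scraper_butt in the frame of kit between -0.108 and -0.046 m and y of scraper_butt in the frame of kit between -0.026 and 0.088 m and z of lid in the frame of kit between 0.017 and 0.0225 m and x of lid in the frame of kit between -0.008 and 0.008 m and y of lid in the frame of kit between -0.008 and 0.008 m and angle between lid's own z axis and vertical below 0.025 rad and angle between the x axis of lid and the x axis of kit, either way round below 0.06 rad and z of dish in the frame of kit below 0.008 m and x of dish in the frame of kit between -0.046 and 0.108 m and y of dish in the frame of kit between -0.026 and 0.088 m and linear speed of each of brush, scraper, lid below 0.02 m/s); the robot touches nothing.
It fails at once if a bystander (dish stack, jar, tin, or hand lens) moved more than 40 mm (distance of any of dishes, jar, tin, loupe from where it was at the start of the episode above 0.04 m).
It fails at once if the brush, scraper or lid let go in mid air, more than 60 mm above the counter ((contact force between anything else and brush below 0.02 N and height (world z) of brush above 0.06 m) or (contact force between anything else and scraper below 0.02 N and height (world z) of scraper above 0.06 m) or (contact force between anything else and lid below 0.02 N and height (world z) of lid above 0.06 m)).
It also fails if it takes over 72 s, if anything falls off the work surface, if the arm or the gripper's body presses on something with over 40 N, if the wrist force passes 120 N, or if a joint passes its speed limit or range.

## Working session

There is one attempt and no reset: what is moved stays moved. The work goes in short steps, each a Python script; the robot and the scene stay as the last script left them, time stands still between calls to the robot, and variables do not carry over. Pictures are saved under pics/ and viewed, at most 10 in all, crops included, and the job is handed in when it is done.

```bash
mkdir -p pics
cat > h.py <<'E'
from cell import env, kin, camera, calibration, job
import numpy as np, cv2
def cam(n):
    c=calibration(n); K=np.array([[c["fx"],0,c["cx"]],[0,c["fy"],c["cy"]],[0,0,1.]])
    R=cv2.Rodrigues(np.array(c["rvec"],float))[0]; return K,R,np.array(c["tvec"],float).ravel()
def ray(n,uv,z):
    K,R,t=cam(n); uv=np.atleast_2d(np.asarray(uv,float)); C=-R.T@t
    d=np.c_[uv,np.ones(len(uv))]@np.linalg.inv(K).T@R
    return C+d*((z-C[2])/d[:,2])[:,None]
def cloud(n,D):
    K,R,t=cam(n); v,u=np.mgrid[:D.shape[0],:D.shape[1]]
    p=np.stack([(u-K[0,2])/K[0,0]*D,(v-K[1,2])/K[1,1]*D,D],-1)
    return (p-t)@R
E
python3 - <<'E'
from h import *
for n in("top","side"):
    p,d=camera(n); cv2.imwrite(f"pics/{n}0.png",p); np.savez(f"{n}0.npz",p=p,d=d)
    K,R,t=cam(n); print(n,-R.T@t,R[2],K[0,0])
print(env.get_state())
E
```

```text
top [ 0.36499025 -0.00691002  1.41780361] [ 0.14532563  0.01702073 -0.98923746] 398.4816778653864
side [ 0.43596159 -1.05864276  0.75298847] [ 0.08970133  0.82232565 -0.56190231] 434.41823105362533
{'time': 0.1, 'qpos': array([-1.26910657,  0.47775846,  0.02238278,  1.55633722, -0.01150878,
        1.10928898, -0.08308567]), 'joint_velocities': array([ 0.00182558, -0.00282096,  0.00047608, -0.00283958, -0.00020367,
        0.00058077, -0.00222941]), 'joint_torque': array([ 4.43383513e-03, -5.97759426e+01,  1.61402073e+00, -2.81953311e+01,
        1.29599721e-02,  4.96071676e-03,  2.19864724e-06]), 'tcp_pos': array([0.26879125, 0.61873299, 0.30300259]), 'orientation': array([-1.03771105e-04,  2.03466643e-01,  9.79081525e-01, -8.25145922e-04]), 'force': array([0.59250477, 0.15804677, 0.42078448]), 'torque': array([-0.00394566,  0.03217426, -0.00524501]), 'gripper_force': 0.0, 'opening': 0.08531346613586747}
```

View pics/top0.png

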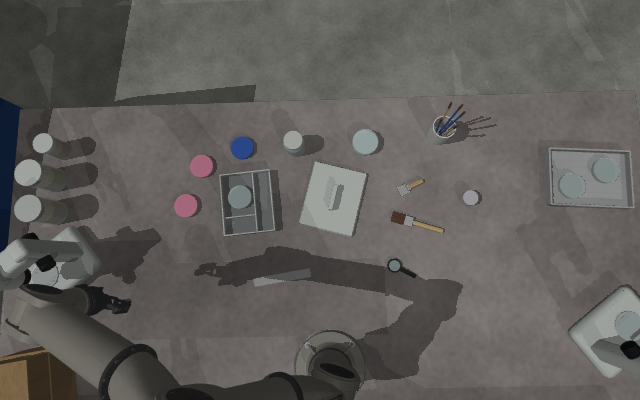

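View pics/side0.png

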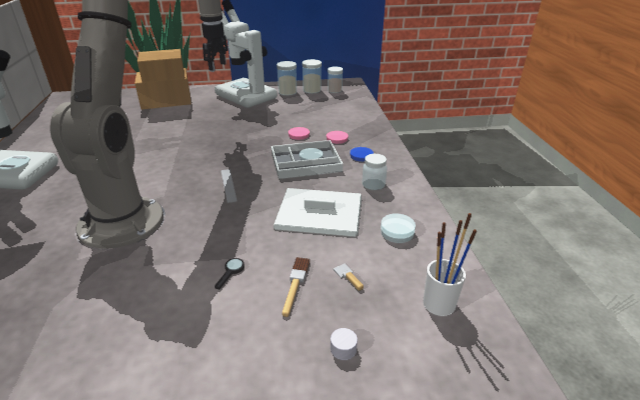

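Run:
```python
from h import *
p=np.load("top0.npz")["p"]
a=cv2.resize(p[155:245,212:292],None,fx=5,fy=5,interpolation=cv2.INTER_CUBIC)
b=cv2.resize(p[170:240,383:453],None,fx=5,fy=5,interpolation=cv2.INTER_CUBIC)
o=np.zeros((450,750,3),np.uint8);o[:,:400]=a;o[:350,400:]=b
cv2.imwrite("pics/crop.png",o)
d=np.load("top0.npz")["d"]; c=cloud("top",d)
# heights along a row across kit and lid
print(np.round(c[200,215:285:2,2]*1000)); print(np.round(c[215,300:366:4,2]*1000))
g=cv2.cvtColor(p,cv2.COLOR_BGR2GRAY)
m=np.zeros_like(g);m[155:245,295:372]=g[155:245,295:372]>120
cs=max(cv2.findContours(m,cv2.RETR_EXTERNAL,cv2.CHAIN_APPROX_NONE)[0],key=cv2.contourArea)
for z in(0,.016):
    w=ray("top",cs[:,0],z)[:,:2]; print("lid",z,cv2.minAreaRect((w*1000).astype(np.float32)))
m=np.zeros_like(g);m[155:245,212:292]=((c[...,2]>.02)&(c[...,2]<.05))[155:245,212:292]
cs=max(cv2.findContours(m,cv2.RETR_EXTERNAL,cv2.CHAIN_APPROX_NONE)[0],key=cv2.contourArea)
print("kit",cv2.minAreaRect((ray("top",cs[:,0],.032)[:,:2]*1000).astype(np.float32)))
h=cv2.cvtColor(p,cv2.COLOR_BGR2HSV)
for n,(r0,r1,c0,c1) in dict(brush=(205,240,383,450),scr=(172,200,390,430)).items():
    s=h[r0:r1,c0:c1]; m=((s[...,1]>90)&(s[...,2]>90)).astype(np.uint8)
    k=np.argwhere(m)[:,::-1]+[c0,r0]; w=(ray("top",k,.014)[:,:2]*1000).astype(np.float32)
    print(n,len(k),cv2.minAreaRect(w),cv2.boxPoints(cv2.minAreaRect(w)).tolist())
```

```text
[ 1.000e+00  4.000e+00 -1.000e+00  3.800e+01  1.500e+01  3.000e+00
  2.000e+00  2.200e+01  2.200e+01  1.900e+01  1.900e+01  1.800e+01
  1.900e+01  1.900e+01  1.700e+01  1.800e+01  2.100e+01  1.500e+01
  8.000e+00  8.000e+00  1.400e+01  4.000e+00  4.000e+00  2.000e+00
  5.000e+00  0.000e+00  5.000e+00  1.000e+00  3.100e+01  1.418e+03
  4.000e+00  2.000e+00  2.000e+00  1.000e+00  0.000e+00]
[  -0.   12.   20.   17. 1418.   14.   16.   16.   20.   15.   15.   17.
   18.   19.   12.    4.    0.]
lid 0 ((573.6930541992188, -24.608413696289062), (193.69140625, 235.2489471435547), 74.46174621582031)
lid 0.016 ((571.337890625, -24.408660888671875), (191.50559997558594, 232.5941162109375), 74.46171569824219)
kit ((563.8689575195312, 278.0417175292969), (221.37945556640625, 181.46949768066406), 4.855838775634766)
brush 125 ((461.9499816894531, -355.0303649902344), (104.7599868774414, 14.559738159179688), 72.5460433959961) [[439.2944641113281, -402.8151550292969], [453.1838684082031, -407.1822204589844], [484.6054992675781, -307.2455749511719], [470.7160949707031, -302.8785095214844]]
scr 58 ((616.7431030273438, -322.7745056152344), (12.752817153930664, 51.543636322021484), 25.000812530517578) [[600.0722045898438, -302.1123046875], [621.8561401367188, -348.826416015625], [633.4140014648438, -343.43670654296875], [611.6300659179688, -296.72259521484375]]
```

View pics/crop.png

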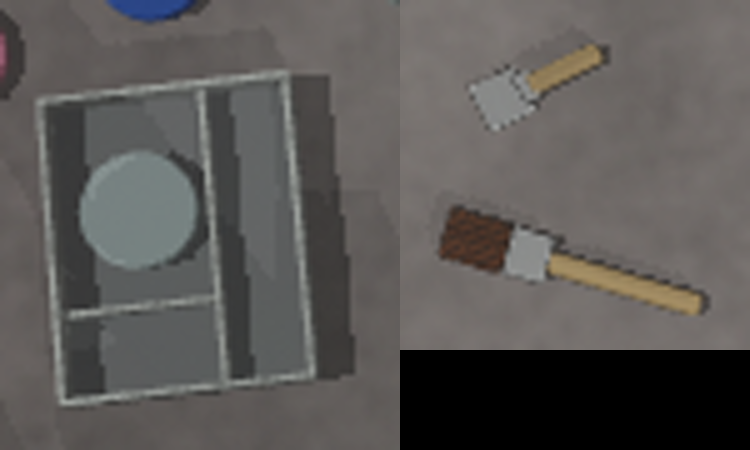

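```bash
cat >> h.py <<'E'
KIT=np.array([.5639,.2780]); KY=np.deg2rad(4.86)
def kitxy(x,y): c,s=np.cos(KY),np.sin(KY); return KIT+[c*x-s*y,s*x+c*y]
def quat(yaw):
    "tool down, closing across the object's x (yaw); half turn chosen nearest the present joints"
    best=None; q=env.get_state()["qpos"]; 
    for a in(yaw/2,yaw/2+np.pi/2): yield [0.,np.cos(a),np.sin(a),0.]
def hover(xy,yaw,z):
    q=env.get_state()["qpos"]; r=[]
    for o in quat(yaw):
        j=kin.inverse_kinematics([*xy,z],o)
        if j is not None: r.append((abs(np.array(j)-q).max()+(10 if abs(j[6])>2.7 else 0),o,j))
    r=min(r,key=lambda v:v[0]); print("hover",np.round(r[2],2)); env.reach([*xy,z],r[1])
def down(xy,z,v=.1,f=None): 
    r=env.movel([*xy,z],velocity=v,stop_force=f); s=env.get_state()
    print("t%.1f"%s["time"],r,np.round(s["tcp_pos"],4),np.round(s["force"],1),"op%.4f"%s["opening"]); return r
E
python3 - <<'E'
from h import *
yaw=np.deg2rad(72.5); xy=np.array([.4725,-.3205])
hover(xy,yaw,.17); env.grip(.05,30)
down(xy,.0755,.08,10)
env.grip(0.0,30); print(env.get_state()["opening"],env.get_state()["gripper_force"])
down(xy,.17)
p,d=camera("side"); cv2.imwrite("pics/s1.png",cv2.resize(p[180:330,200:400],None,fx=3,fy=3))
E
```

```text
hover [ 0.01  0.55  0.64  1.95 -0.45  0.78  0.6 ]
t5.3 False [ 0.4728 -0.3207  0.076 ] [ 0.6 -0.7  0.6] op0.0502
0.014849625627408842 31.624247431755066
t6.8 False [ 0.4722 -0.3202  0.1694] [ 0.3  0.4 -1.3] op0.0151
```

View pics/s1.png

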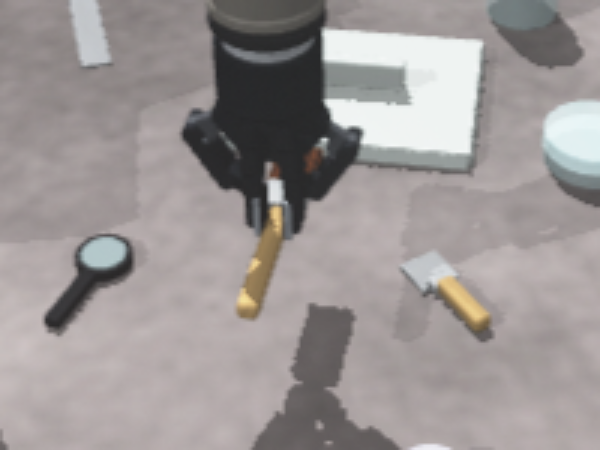

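Run:
```python
from h import *
xy=kitxy(0,-.057)
hover(xy,KY,.17)
down(xy,.11,.12); r=down(xy,.0795,.03,5)
env.grip(.024,30); env.dwell(.2); print(env.get_state()["opening"])
down(xy,.17,.12)
p,d=camera("top"); cv2.imwrite("pics/t2.png",p)
# scraper
yaw=np.deg2rad(115); s=np.array([.6129,-.3146])
hover(s,yaw,.17); env.grip(.05,30); down(s,.0755,.08,10)
env.grip(0.0,30); print(env.get_state()["opening"],env.get_state()["gripper_force"])
down(s,.17)
for n in("top","side"):
    p,d=camera(n); cv2.imwrite(f"pics/{n}3.png",p); np.savez(f"{n}3.npz",p=p,d=d)
t=cv2.imread("pics/top3.png");u=cv2.imread("pics/side3.png")
o=np.zeros((450,800,3),np.uint8);o[:,:400]=cv2.resize(t[155:245,212:292],None,fx=5,fy=5);o[:400,400:]=cv2.resize(u[180:300,280:400],(400,400))
cv2.imwrite("pics/c3.png",o)
```

```text
hover [-0.72  0.54  0.33  1.84 -0.24  0.79  1.39]
t9.4 False [0.5691 0.221  0.1103] [ 0.5 -0.4  0.6] op0.0152
t10.4 True [0.5685 0.2211 0.08  ] [ 0.1 -1.3  5.1] op0.0153
0.02403519200363941
t11.7 False [0.5682 0.2211 0.1693] [-0.2 -0.6  0. ] op0.0235
hover [-0.04  0.72  0.64  1.66 -0.51  0.93  1.23]
t15.4 False [ 0.6132 -0.3148  0.0761] [ 0.1  0.1 -0.3] op0.0503
0.014747168079684547 30.845276713371277
t16.9 False [ 0.6126 -0.3142  0.1692] [-0.2 -0.1  0. ] op0.0149
```

View pics/c3.png

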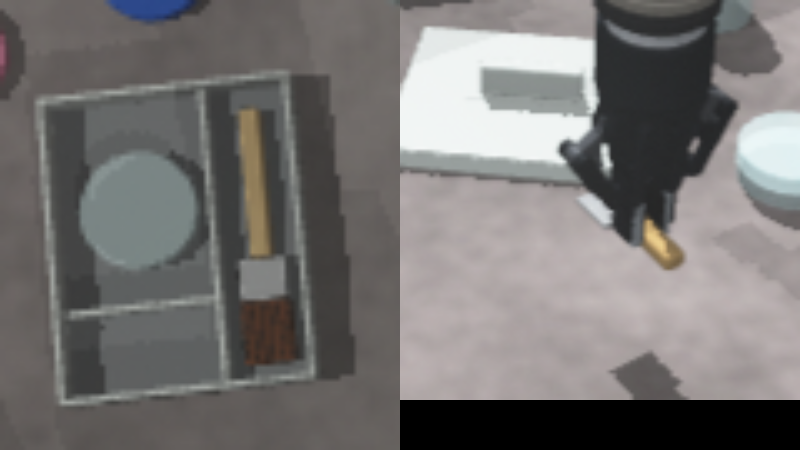

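Run:
```python
from h import *
tx=lambda: (lambda q:2*np.arctan2(q[2],q[1]))(env.get_state()["orientation"])
s=np.sign(np.cos(tx()-np.deg2rad(115)))
yaw=KY+np.pi/2
hover(kitxy(-.077,.031),yaw,.17)
b=s*np.sign(np.cos(tx()-yaw)); print("blade y sign",b)
xy=kitxy(-.077,.031-.010*b)
down(xy,.11,.12); down(xy,.0795,.03,5)
env.grip(.024,30); env.dwell(.2); down(xy,.17,.12)
q=np.deg2rad(-15.54); L=np.array([.5737,-.0246])
hover(L,q,.20); env.grip(.06,30)
for n in("top","side"):
    p,d=camera(n); cv2.imwrite(f"pics/{n}4.png",p)
t=cv2.imread("pics/top4.png");u=cv2.imread("pics/side4.png")
o=np.zeros((450,800,3),np.uint8);o[:,:400]=cv2.resize(t[155:245,212:292],None,fx=5,fy=5);o[:400,400:]=cv2.resize(u[140:260,250:370],(400,400))
cv2.imwrite("pics/c4.png",o)
```

```text
hover [-1.25  0.6   0.79  1.96 -0.59  0.82 -0.04]
blade y sign 1.0
t19.9 False [0.4859 0.2923 0.1102] [-0.7 -0.6  0.3] op0.0151
t20.9 True [0.4853 0.2922 0.08  ] [-1.1  0.   5.6] op0.0154
t22.2 False [0.4849 0.2924 0.1694] [ 0.3 -0.4 -0.3] op0.0243
hover [-0.87  0.82  1.23  1.94 -0.9   1.07 -1.09]
```

View pics/c4.png

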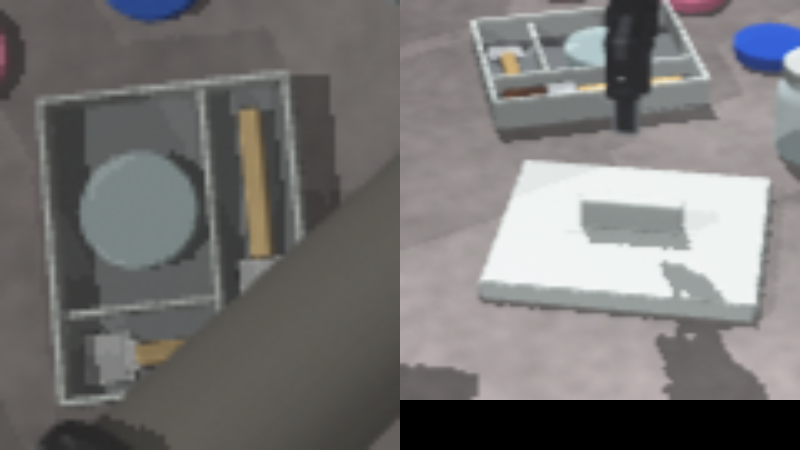

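Run:
```python
from h import *
L=np.array([.5737,-.0246])
down(L,.0935,.1,10); env.grip(0.,70); print(env.get_state()["opening"],env.get_state()["gripper_force"])
down(L,.20,.08)
hover(KIT,KY,.20)
down(KIT,.135,.08)
p,d=camera("side"); cv2.imwrite("pics/s5.png",cv2.resize(p[110:230,230:390],(800,600)))
```

```text
t25.3 False [ 0.5741 -0.0247  0.0941] [0.6 0.1 0. ] op0.0597
0.014926033209164432 68.63284349441528
t27.2 False [ 0.5735 -0.0245  0.1995] [ 0.6  0.1 -2.5] op0.0148
hover [-1.29  0.86  1.17  1.81 -0.89  1.12 -1.28]
t29.3 False [0.5643 0.278  0.1355] [-0.6  0.1 -3. ] op0.0146
```

View pics/s5.png

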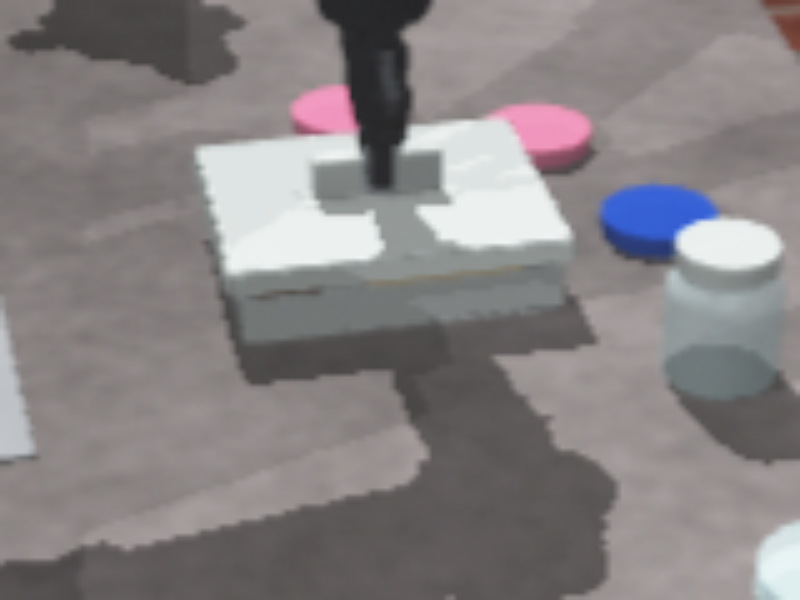

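Run:
```python
from h import *
down(KIT,.100,.03,22); env.dwell(.4); s=env.get_state(); print(np.round(s["force"],1),np.round(s["tcp_pos"],4))
env.grip(.05,30); env.dwell(.2); down(KIT,.19,.1)
env.grip(0.,30); down(KIT,.10,.05,22); env.dwell(.5); s=env.get_state(); print(np.round(s["force"],1),np.round(s["tcp_pos"],4))
down(KIT,.20,.1); env.reach([.45,-.15,.3],s["orientation"])
o=np.zeros((600,800,3),np.uint8)
p,d=camera("top"); q,e=camera("side")
o[:450,:400]=cv2.resize(p[155:245,212:292],None,fx=5,fy=5);o[:300,400:]=cv2.resize(q[110:230,230:390],(400,300)); cv2.imwrite("pics/c6.png",o)
c=cloud("top",d); g=cv2.cvtColor(p,cv2.COLOR_BGR2GRAY)
m=np.zeros_like(g);m[155:245,212:292]=g[155:245,212:292]>115
k=max(cv2.findContours(m,cv2.RETR_EXTERNAL,cv2.CHAIN_APPROX_NONE)[0],key=cv2.contourArea)
print("lid",cv2.minAreaRect((ray("top",k[:,0],.02)[:,:2]*1000).astype(np.float32)))
i=cv2.erode(m,np.ones((7,7)))>0; P=c[i]; P=P[(P[:,2]<.05)&(P[:,2]>.02)]
f=np.linalg.lstsq(np.c_[P[:,:2]-KIT,np.ones(len(P))],P[:,2],rcond=None)[0]; print("plane",f,len(P))
```

```text
t30.1 True [0.5638 0.2779 0.1139] [-1.3  0.5  6.1] op0.0146
[-1.4 -0.2  6.1] [0.5638 0.278  0.1139]
t32.1 False [0.5635 0.2781 0.1894] [-0.7 -0.5  0.2] op0.0498
t33.7 True [0.5639 0.2778 0.1388] [-3.   0.1 10.2] op0.0003
[-1.7  0.3  8.9] [0.5639 0.2778 0.1388]
t35.0 False [0.5636 0.2782 0.1997] [-0.4  0.6 -0. ] op-0.0001
lid ((564.1655883789062, 280.9859619140625), (233.48683166503906, 193.6535186767578), 4.865989685058594)
plane [0.00034655 0.00070431 0.03610786] 2220
```

View pics/c6.png

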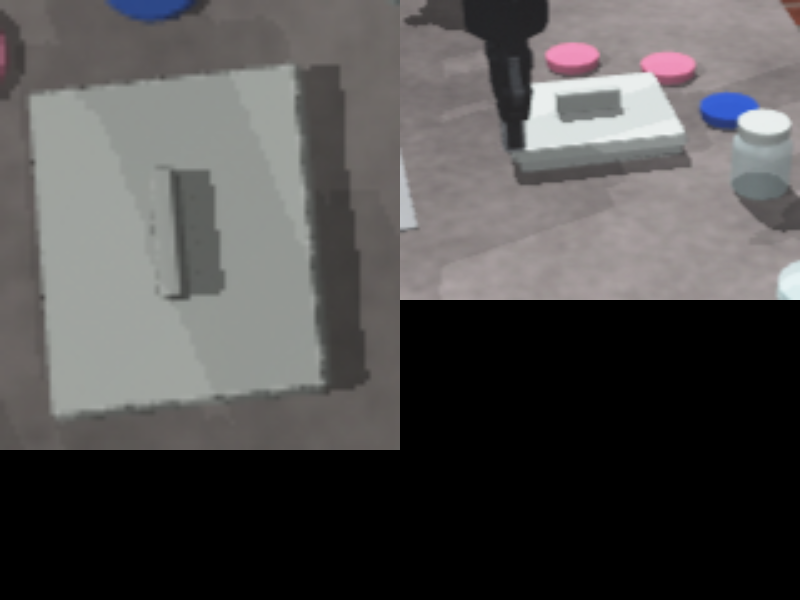

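Run:
```python
from h import *
print(job.job_done())
```

```text
the job is handed in; nothing more can be done
None
```

I handed the job in with the brush in the long compartment, the scraper in the short crosswise one and the lid pressed down level (sensor read about 9 N on the last press, 35 s used); the verdict wasn't shown.

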